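# Stow the clip tub in the high tip-out bin

## Task

Put the short lidded tub of tile-leveller clips away in the wide tip-out bin at the top of the parts cabinet: with the hook pole, and without a hand on the bin, drop the pole's hook into the ring on that bin's front, pull the bin down until it rests fully open, and put the pole back in its rest. Then set the tub in the bin and let go, push the bin front up past its balance point and leave it to fall shut by its own weight. Leave the narrow bin and everything else on the bench as they are.

Things in the scene. Friction and masses are not known exactly. Their poses are not given: they have to be found in the camera images.
- cabinet: Black plastic parts cabinet, fixed, 336 wide (y), 165 deep (x), 322 tall: small drawers below 158, two grey tip-out bins above, wide one centred at y +62, narrow one at y -103. Origin on the bench under the middle of the bins' pivot line, which lies in the plane of the drawer fronts; x into the cabinet, z up. The front slopes back above the pivots: the roof begins 48 mm behind the pivot line.
- wide_bin (a joint): Tilt of the wide bin about its pivot line, rad: 0 shut, grows as its top comes out and down towards the robot, 1.0 fully open on its stop. Its own weight (0.5 kg) holds it shut below about 0.6 and open above (about 0.7 with the tub in it); light damping, hardly any friction. Opening it at the ring takes about 2 N.
- wide_bin_pivot (a point): Middle of the wide bin's pivot line, 165 above the bench; frame turns with the bin (parallel to the cabinet's when shut). Bin 194 wide, 3 mm walls, open on top. Floor level when shut, from the pivot line 92 mm back; back wall 90 high, sides about 110. Fully open, front and floor form a V that opens upwards, with its bottom on the pivot line: the tub goes in there from above.
- wide_bin_lip (a point): Middle of the top edge of the wide bin's front, where it can be pushed (beside the ring). The flat front, 4 mm thick, rises 150 mm straight from the pivot line to this edge; it leans back 0.25 rad (top away from the robot) when shut and leans out 0.75 rad when fully open.
- wide_bin_ring (a point): Centre of the rigid steel pull ring on the middle of the wide bin's front: bar 6 mm thick, clear hole 34 mm across. It stands out square from the front, its centre 30 mm out and 125 mm up the front from the pivot line (x +2, z +128 mm from the pivot in the bin's frame). Hole axis parallel to the front's slope, near vertical when shut: the hook goes in from above.
- narrow_bin (a joint): Tilt of the narrow bin (112 wide, otherwise the same, with the same ring); to stay shut.
- pole_mid (a point): Hook pole, loose, 90 g: square wooden bar 18 x 18 mm along its x, from -120 to +75 mm of this point, then a 7 mm steel rod to +130 mm, where it turns square down (-z here) and ends 32 mm below the bar's axis. This point is on the bar's axis near the balance point: the place to grip (18 mm across y).
- pole_tip (a point): Lower end of the pole's hook (the free end of the 7 mm prong), at x +130, z -32 mm from pole_mid.
- rest_mid (a point): Where pole_mid lies when the pole sits in its rest, hook end to +x, prong down; 57 mm above the bench. The rest: plywood base 220 x 80 x 12 mm, fixed, with two posts 16 mm thick, 80 mm behind (-x) and 55 mm ahead (+x) of this point, each with a square notch 30 mm wide, open on top, its floor 48 and its lips 62 mm above the bench.
- tub_mid (a point): Centre of the tub of leveller clips, half-way up: short round plastic tub, 54 to 56 mm in diameter, 78 tall, wide grey lid, about 150 g, stands upright on the bench.
- block_mid (a point): Bystander: beech sanding block 100 x 60 x 35 mm, its centre.
- bottle_mid (a point): Bystander: slim bottle, 48 mm diameter, 115 tall, its centre.
- tile_mid (a point): Bystander: glazed tile 100 x 100 x 8 mm, its centre.
- spatula_mid (a point): Bystander: stainless spatula lying flat, its middle.
- tape_mid (a point): Bystander: tape measure 70 x 36 x 66 mm, its centre.
- mallet_mid (a point): Bystander: rubber mallet lying down, handle about 220 mm long, middle of the handle.

How it is judged (in metres and radians):
On the way, in this order (a step that is already met when the one before it is completed fails the run):
1. the pole's hook is in the wide bin's ring while the bin is still shut (value of joint wide_bin below 0.1 rad and horizontal distance between pole_tip and wide_bin_ring below 0.02 m and z of pole_tip in the frame of wide_bin_ring between -0.03 and -0.004 m), for 0.1 s.
2. the bin is being pulled open by the hook in its ring, no hand on it (value of joint wide_bin above 0.3 rad and distance between pole_tip and wide_bin_ring below 0.036 m and contact force between the fingers and wide_bin below 0.2 N), for 0.05 s.
3. the bin rests fully open and the pole is back in its rest, let go (value of joint wide_bin above 0.9 rad and horizontal distance between pole_mid and rest_mid below 0.03 m and z of pole_mid in the frame of rest_mid below 0.006 m and angle between the x axis of pole_mid and the x axis of rest_mid, either way round below 0.15 rad and contact force between the fingers and pole below 0.05 N), for 0.2 s.
4. the tub lies in the open bin, let go and still (value of joint wide_bin above 0.85 rad and x of tub_mid in the frame of wide_bin_pivot between 0.005 and 0.1 m and y of tub_mid in the frame of wide_bin_pivot between -0.09 and 0.09 m and z of tub_mid in the frame of wide_bin_pivot between 0.01 and 0.085 m and contact force between the fingers and tub below 0.05 N and linear speed of tub below 0.03 m/s), for 0.2 s.
5. the bin falls shut untouched (value of joint wide_bin between 0.06 and 0.5 rad and contact force between each of the fingers, the arm and wide_bin below 0.05 N), for 0.05 s.
At the end, for the whole second after the job is handed in: Both bins shut (within 0.04 rad), the tub lying still inside the wide bin, and the pole lying still in both notches of its rest (its middle within 30 mm of the rest's middle, in line within 0.15 rad) (value of joint each of wide_bin, narrow_bin below 0.04 rad and x of tub_mid in the frame of wide_bin_pivot between 0.005 and 0.11 m and y of tub_mid in the frame of wide_bin_pivot between -0.09 and 0.09 m and z of tub_mid in the frame of wide_bin_pivot between 0.01 and 0.1 m and linear speed of each of tub, pole below 0.03 m/s and horizontal distance between pole_mid and rest_mid below 0.03 m and z of pole_mid in the frame of rest_mid below 0.006 m and angle between the x axis of pole_mid and the x axis of rest_mid, either way round below 0.15 rad); the robot touches nothing.
It fails at once if the narrow bin is opened (value of joint narrow_bin above 0.15 rad).
It fails at once if a bystander is moved by more than 40 mm (distance of any of block_mid, bottle_mid, tile_mid, spatula_mid, tape_mid, mallet_mid from where it was at the start of the episode above 0.04 m).
It also fails if it takes over 72 s, if anything falls off the work surface, if the arm or the gripper's body presses on something with over 40 N, if the wrist force passes 120 N, or if a joint passes its speed limit or range.

## Robot

A 6-joint arm with a two-finger parallel gripper is mounted at the origin on the work surface. World frame = base frame: x ahead of the robot, y to its left, z up, the work surface at z = 0. Lengths are in m, angles in degrees, forces in N, time in s.
With the tool pointing down it reaches from about 0.375 to 0.75 m from the base axis. Payload 9 kg.
Tool frame: the origin (TCP) lies where the fingers leave the gripper's body, on its centre line; the fingertips stand 73 mm ahead of it and the grasp point (between the pads) lies 54 mm ahead of it (robot.tip_reach is the distance from the TCP to the fingertips, in m); z points along the fingers, y is the direction in which the jaws open and shut (so a half turn about z gives the same grasp; the last joint's range is limited). The gripper opens to 85 mm and grips with 20 to 120 N. Pads are 22 mm wide; open, the fingers measure 114 mm over their backs; the gripper's body (76 mm by 85 mm) begins 54 mm behind the grasp point. The pads swing forward as they close: fully open they stand 13 mm farther back than shut.
Start: joints at [58.917, 5.964, 5.575, 89.605, 0, 77.527], TCP at [0.191, 0.569, 0.304] pointing down, gripper open.
Joint ranges: [-171.21, 171.21], [-48.23, 106.86], [-62.78, 66.21], [-105.2, 120.99], [-86.42, 89.51], [-180, 180]. Speed limits (degrees/s): [127.2, 127.2, 147.25, 180, 180, 180].

## Interface

Orientations are given as [roll, pitch, yaw] about the fixed x, y, z axes, in that order (R = Rz(yaw) Ry(pitch) Rx(roll)).
In Python, from plant import robot gives the robot as it stands. Calls block until the motion is done:
- robot.move_pose(position, orientation): joint-space move of the TCP to a pose.
- robot.line_to(position, vel=0.15, rotation=None, guard=None): straight line of the TCP; rotation=None keeps the orientation; vel is the mean speed in m/s. With guard (N) it stops when the force on the tool has changed by that much, and returns True; else False.
- robot.goto_joints(angles): joint-space move.
- robot.set_gripper(opening): finger opening in m; the grip force is fixed at half the most; returns when the fingers have stopped.
- robot.pause(seconds).
- robot.ik(position, orientation): joint angles nearest the present ones, or None.
- robot.observe(): the state.
- robot.grab_frame(name): name is "scene" or "side" or "wrist"; returns the picture (480x640x3 uint8, blue, green, red); there is no depth.
- robot.get_calibration(name): a dict with "vertical_fov" (degrees; the focal length in pixels is half the picture's height over the tangent of half this angle, whatever the lens; pixels are square), "cx", "cy" (the principal point, pixels), "rvec" (rotation vector, rad) and "tvec" (3), from world to camera coordinates, as OpenCV has them. Camera axes: x right, y down, z forward; pixel columns grow to the right and rows downward; lengths in m; the calibration is good to about 2 mm. A picture is of the moment at which its call begins: read the wrist's pose just before it. get_calibration takes no time and is no camera call; for the wrist camera it gives the pose at the moment of the call.
A pose or a line that the arm cannot do raises robot.IKError and nothing moves.
- robot.job_done(): hands the job in, once; it reports no verdict.
The state is a dict: "time": time; "q": joint angles; "qvel": joint speeds; "joint_torque": joint torques, N m; "tool_pos": TCP position; "tcp_rot": TCP orientation; "ft_force": force on the tool from outside, world axes, zero at the start; "torque": the same for the moment, N m; "gripper_width": finger opening in m.
Only numpy, scipy, OpenCV 4.12 (cv2) and the standard library are available. Lean on these libraries where they do the work, as an engineer would, in place of code of your own. Each camera call takes 0.05 s, during which the arm holds its last target.

## Working session

There is one attempt and no reset: what is moved stays moved. The work goes in short steps, each a Python script; the robot and the scene stay as the last script left them, time stands still between calls to the robot, and variables do not carry over. Pictures are saved under pics/ and viewed, and the job is handed in when it is done.

```bash
ls; mkdir -p pics
python3 - <<'E'
from plant import robot
import cv2
for n in("scene","side","wrist"):
    c=robot.get_calibration(n); print(n,c)
    cv2.imwrite(f"pics/a_{n}.png",robot.grab_frame(n))
print(robot.observe())
E
```

```text
pics
scene {'vertical_fov': 55.20884940006522, 'cx': 322.80493726540146, 'cy': 237.9250108484476, 'rvec': array([ 2.32572217,  0.78515951, -0.30242852]), 'tvec': array([-0.44664991, -0.11504764,  1.54141103])}
side {'vertical_fov': 44.391759375476205, 'cx': 315.4922423645362, 'cy': 242.2310028177501, 'rvec': array([ 2.28767905, -0.06963659,  0.04388124]), 'tvec': array([-0.54258546,  0.18169953,  1.56282897])}
wrist {'vertical_fov': 63.87248092528578, 'cx': 320.39694618889047, 'cy': 242.23085568541092, 'rvec': array([-2.35185763, -1.6899452 , -0.24803317]), 'tvec': array([-0.60001026, -0.03746802,  0.37739021])}
{'time': 0.15, 'q': array([ 5.89173005e+01,  5.99068034e+00,  5.53975867e+00,  8.96054373e+01,
       -7.45870542e-04,  7.75279825e+01]), 'qvel': array([-0.05101126, -0.10118469,  0.12434566,  0.04580086, -0.00523022,
        0.15590284]), 'joint_torque': array([ 3.50323804e-03, -5.57352662e+01,  5.04009140e+01,  1.23351073e-02,
       -3.09314601e-04, -2.23647532e-05]), 'tool_pos': array([0.19137111, 0.5684795 , 0.3033254 ]), 'tcp_rot': array([-1.79944810e+02, -1.14431673e-02,  1.61389313e+02]), 'ft_force': array([-0.32883425, -0.03855165, -0.3752436 ]), 'torque': array([-0.0325882 , -0.00386145,  0.03263119]), 'gripper_width': 0.08536288658862691}
```

View pics/a_scene.png

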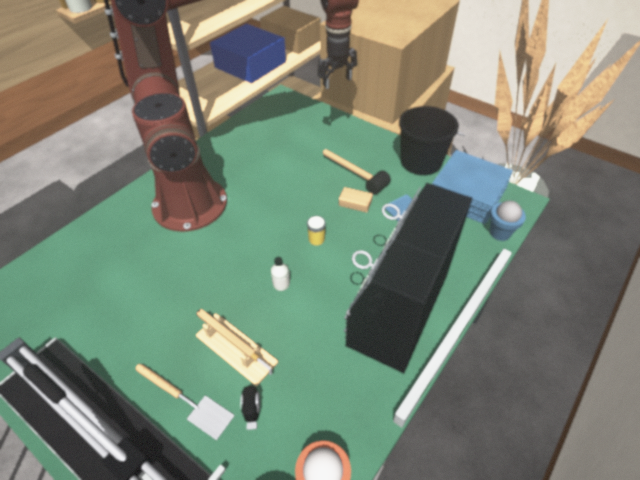

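View pics/a_side.png

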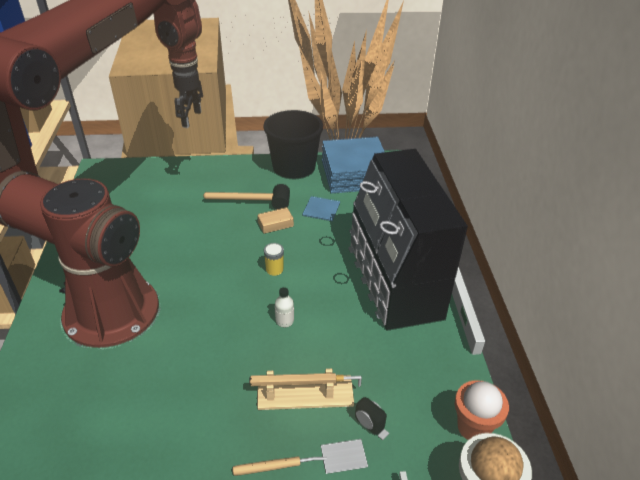

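View pics/a_wrist.png

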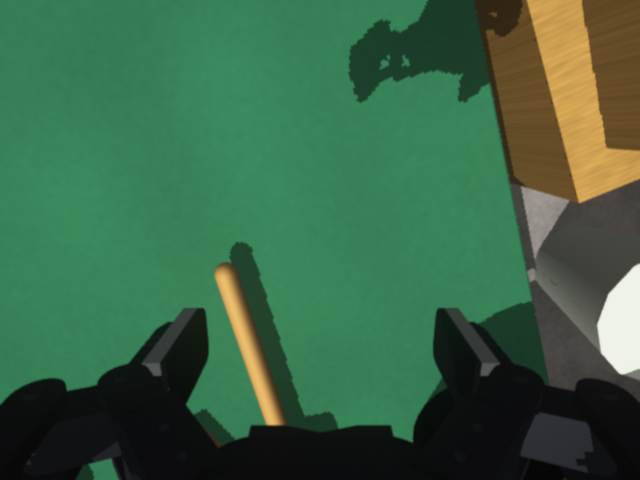

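Run:
```python
import cv2
a=cv2.imread("pics/a_side.png"); b=cv2.imread("pics/a_scene.png")
cv2.imwrite("pics/z1.png",cv2.resize(a[140:340,320:480],None,fx=3,fy=3,interpolation=2))
cv2.imwrite("pics/z2.png",cv2.resize(a[350:480,220:420],None,fx=4,fy=4,interpolation=2))
cv2.imwrite("pics/z3.png",cv2.resize(b[170:380,330:490],None,fx=2.85,fy=2.85,interpolation=2))
```

```text
(no output)
```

View pics/z1.png

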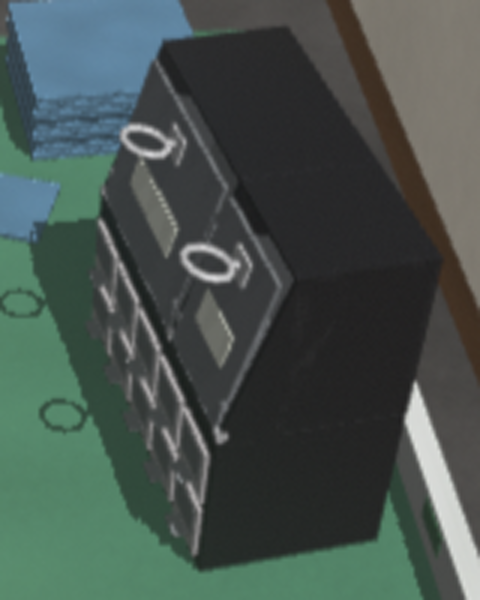

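View pics/z2.png

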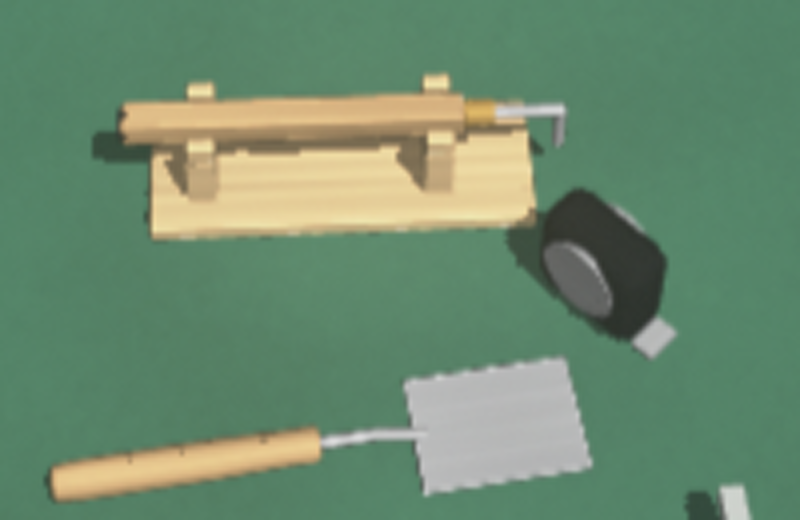

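View pics/z3.png

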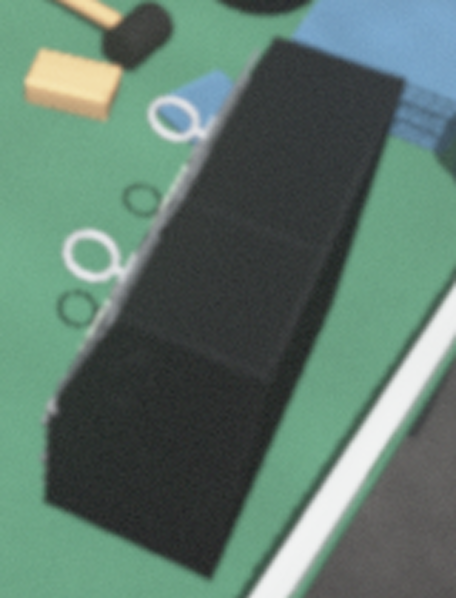

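```bash
cat > h.py <<'E'
import numpy as np, cv2
def cam(c):
    f=240/np.tan(np.radians(c['vertical_fov'])/2); R=cv2.Rodrigues(np.array(c['rvec']))[0]; t=np.array(c['tvec'])
    return np.array([[f,0,c['cx']],[0,f,c['cy']],[0,0,1]]),R,t
def ray(c,p):
    K,R,t=cam(c); d=R.T@np.linalg.inv(K)@np.array([p[0],p[1],1.]); return -R.T@t,d/np.linalg.norm(d)
def onz(c,p,z):
    o,d=ray(c,p); return o+d*(z-o[2])/d[2]
def tri(obs):
    A=np.zeros((3,3));b=np.zeros(3);rs=[ray(c,p) for c,p in obs]
    for o,d in rs:
        P=np.eye(3)-np.outer(d,d);A+=P;b+=P@o
    x=np.linalg.solve(A,b); e=[np.linalg.norm((np.eye(3)-np.outer(d,d))@(x-o)) for o,d in rs]
    return x,max(e)
def proj(c,X):
    K,R,t=cam(c); p=K@(R@np.array(X)+t); return p[:2]/p[2]
E
cat > m1.py <<'E'
from plant import robot
from h import *
S=robot.get_calibration("side");C=robot.get_calibration("scene")
np.set_printoptions(precision=4,suppress=True)
z1=lambda u,v:(u/3+320-.33,v/3+140-.33); z3=lambda u,v:(u/2.85+330-.3,v/2.85+170-.3); z2=lambda u,v:(u/4+220-.4,v/4+350-.4)
w=tri([(S,z1(145,142)),(C,z3(175,119))]);n=tri([(S,z1(209,262)),(C,z3(91,255))])
print("rings",w,n, np.linalg.norm(w[0]-n[0]), "yaw",np.degrees(np.arctan2(*(w[0]-n[0])[[1,0]]))-90)
print("pin",tri([(S,z1(218,437)),(C,z3(50,408))]))
for nm,p in dict(roofFL=z1(165,40),roofBL=z1(290,28),roofBR=z1(440,260),roofFR=z1(295,277)).items(): print(nm,onz(S,p,.322))
print("roof scene FL BL",onz(C,z3(275,38),.322),onz(C,z3(404,80),.322))
print("bottom BR,FR",onz(S,z1(378,538),0),onz(S,z1(200,570),0))
print("base",[onz(S,z2(*p),.012) for p in [(152,238),(535,222),(528,130)]])
print("posts top",[onz(S,z2(*p),.062) for p in [(201,84),(203,148),(437,76),(440,140)]])
print("bar end top edges",[onz(S,z2(*p),.066) for p in [(120,103),(463,96)]], onz(S,z2(124,118),.066),onz(S,z2(466,116),.066))
print("tip",onz(S,z2(560,145),.025),"bend",onz(S,z2(563,107),.057))
E
python3 m1.py
python3 - <<'E'
import cv2
a=cv2.imread("pics/a_side.png"); b=cv2.imread("pics/a_scene.png")
cv2.imwrite("pics/z4.png",cv2.resize(a[180:330,190:340],None,fx=4,fy=4,interpolation=2))
cv2.imwrite("pics/z5.png",cv2.resize(b[140:390,190:420],None,fx=2.4,fy=2.4,interpolation=2))
E
```

```text
rings (array([0.683 , 0.118 , 0.2916]), np.float64(0.0005832808656848418)) (array([ 0.7106, -0.0486,  0.2961]), np.float64(0.0005101306839510208)) 0.16894145455728632 yaw 9.41095409364273
pin (array([ 0.7206, -0.1096,  0.1638]), np.float64(0.0010406698542232027))
roofFL [0.7133 0.2291 0.322 ]
roofBL [0.828 0.243 0.322]
roofBR [ 0.8783 -0.0859  0.322 ]
roofFR [ 0.7646 -0.0997  0.322 ]
roof scene FL BL [0.7137 0.2245 0.322 ] [0.8248 0.2436 0.322 ]
bottom BR,FR [ 0.8825 -0.0799  0.    ] [ 0.7204 -0.1072  0.    ]
base [array([ 0.3912, -0.3318,  0.012 ]), array([ 0.6082, -0.3342,  0.012 ]), array([ 0.6111, -0.2718,  0.012 ])]
posts top [array([ 0.4213, -0.2649,  0.062 ]), array([ 0.4221, -0.3085,  0.062 ]), array([ 0.5566, -0.2672,  0.062 ]), array([ 0.5547, -0.3109,  0.062 ])]
bar end top edges [array([ 0.3757, -0.2783,  0.066 ]), array([ 0.5699, -0.2848,  0.066 ])] [ 0.3781 -0.2886  0.066 ] [ 0.5703 -0.2985  0.066 ]
tip [ 0.6268 -0.2924  0.025 ] bend [ 0.627  -0.2892  0.057 ]
```

View pics/z4.png

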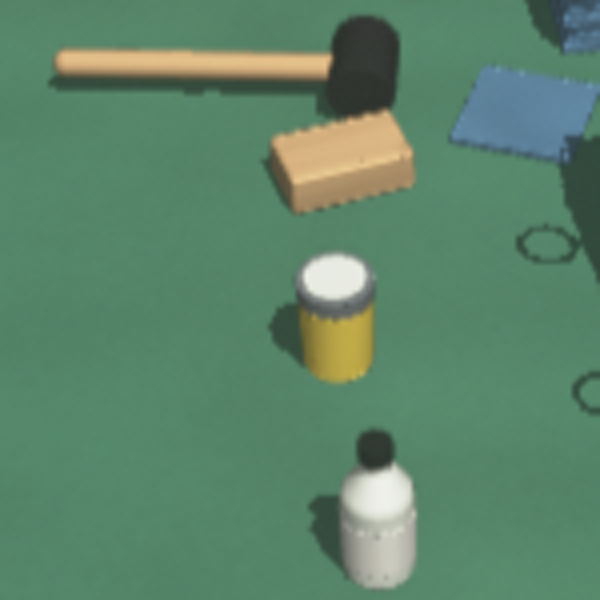

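View pics/z5.png

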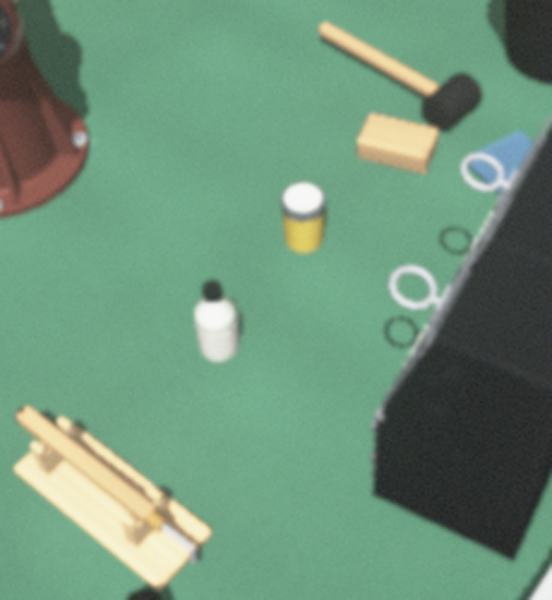

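```bash
cat > k.py <<'E'
from plant import robot
from h import *
from scipy.spatial.transform import Rotation as Ro
np.set_printoptions(precision=4,suppress=True)
YAW=np.radians(9.2); O=np.array([.692,.056,0]); Rc=Ro.from_euler('z',YAW).as_matrix()
PIV=O+Rc@np.array([0,.062,.165])
def W(x,y,z): return PIV+Rc@np.array([x,y,z])       # from pivot frame (shut) to world
def ori(yaw,pitch,flip=0):
    # tool pointing down, tool x along +-pole x with heading yaw, then the whole tipped by pitch: >0 = forward end up (about local y)
    M=Ro.from_euler('z',yaw).as_matrix()@Ro.from_euler('y',-pitch).as_matrix()@Ro.from_euler('x',np.pi).as_matrix()
    if flip: M=M@Ro.from_euler('z',np.pi).as_matrix()
    return M
eul=lambda M:Ro.from_matrix(M).as_euler('xyz',degrees=True)
def ring(th): # in pivot frame
    return np.array([.002*np.cos(th)-.128*np.sin(th),0,.002*np.sin(th)+.128*np.cos(th)])
def polepose(th,phi,dx=0,dz=-.015,flip=0):
    # tip = ring + dx along pole x + dz along pole z ; returns TCP pos, eul
    Rp=Ro.from_euler('y',-phi).as_matrix()
    mid=ring(th)+Rp@(np.array([dx,0,dz])-np.array([.130,0,-.032]))
    return W(*(mid+Rp@[0,0,.054])), eul(ori(YAW,phi,flip)), W(*mid)
E
python3 - <<'E'
from k import *
S=robot.get_calibration("side");C=robot.get_calibration("scene")
a=(273.6,248.9);b=(316,222)
print("tub top",onz(S,a,.078),onz(C,b,.078),tri([(S,a),(C,b)]))
print("bottle top",onz(S,(190+375/4,180+436/4),.115),onz(C,(190+212/2.4,140+285/2.4),.115))
for th in(0,.5,1): print(proj(S,W(*ring(th))),proj(C,W(*ring(th))),W(*ring(th)))
for flip in(0,1):
  print("grip",robot.ik([.498,-.288,.111],eul(ori(np.radians(-2),0,flip))))
  for th in(0,.3,.6,1.):
    p,o,m=polepose(th,.5*th,flip=flip); print(flip,th,p,robot.ik(p,o))
E
```

```text
tub top [0.435  0.1351 0.078 ] [0.4355 0.1337 0.078 ] (array([0.4353, 0.134 , 0.0783]), np.float64(0.0005339354624231855))
bottle top [ 0.4595 -0.0582  0.115 ] [ 0.4591 -0.0602  0.115 ]
[368.5728 186.8588] [391.4217 211.1092] [0.6841 0.1175 0.293 ]
[344.929 194.587] [367.691  206.8791] [0.6232 0.1077 0.2783]
[326.602 210.193] [349.9736 212.3884] [0.5768 0.1002 0.2358]
grip [-43.0608   5.0027 -15.6646  69.3327   0.     138.9392]
0 0 [0.5557 0.0967 0.364 ] [ -3.4077   0.9774   6.6877  95.7103   0.     167.3923]
0 0.3 [0.5093 0.0892 0.3386] [ -5.5906 -17.4087 -13.1722  85.9229   2.1863 165.3684]
0 0.6 [0.4691 0.0827 0.3012] [ -8.3821 -35.9557 -31.7818  77.7439   5.1215 163.1578]
0 1.0 [0.4306 0.0765 0.2358] None
grip [-43.0608   5.0027 -15.6646  69.3327   0.     -41.0608]
1 0 [0.5557 0.0967 0.364 ] [ -3.4077   0.9774   6.6877  95.7103   0.     -12.6077]
1 0.3 [0.5093 0.0892 0.3386] [ -5.5906 -17.4087 -13.1722  85.9229   2.1863 -14.6316]
1 0.6 [0.4691 0.0827 0.3012] [ -8.3821 -35.9557 -31.7818  77.7439   5.1215 -16.8422]
1 1.0 [0.4306 0.0765 0.2358] None
```

```bash
cat >> k.py <<'E'
G=.025   # grip point ahead of pole_mid
def polepose(th,phi,dx=0,dz=-.015,flip=1,dy=0):
    Rp=Ro.from_euler('y',-phi).as_matrix()
    g=ring(th)+[0,dy,0]+Rp@(np.array([dx,0,dz])-np.array([.130-G,0,-.032]))
    return W(*(g+Rp@[0,0,.054])), eul(ori(YAW,phi,flip))
E
python3 - <<'E'
from k import *
for k in(0,.2,.3,.4,.5):
  for th in(.6,.8,1.):
   for dz in(-.015,.04):
    p,o=polepose(th,k*th,dz=dz); q=robot.ik(p,o); print(k,th,dz,p,q)
E
```

```text
0 0.6 -0.015 [0.5087 0.0891 0.3428] [ -4.5959  -7.8982  -4.0892  93.809    0.     -13.7959]
0 0.6 0.04 [0.5087 0.0891 0.3978] [ -4.5959  -6.0507   3.4402  99.4908   0.     -13.7959]
0 0.8 -0.015 [0.4892 0.086  0.3266] [ -5.1596 -11.7265  -9.2077  92.5188   0.     -14.3596]
0 0.8 0.04 [0.4892 0.086  0.3816] [ -5.1596 -10.0972  -1.9737  98.1235   0.     -14.3596]
0 1.0 -0.015 [0.4732 0.0834 0.3068] [ -5.6565 -14.9643 -14.0505  90.9138   0.     -14.8565]
0 1.0 0.04 [0.4732 0.0834 0.3618] [ -5.6565 -13.5901  -7.1162  96.4739   0.     -14.8565]
0.2 0.6 -0.015 [0.5011 0.0879 0.3297] [ -5.6361 -17.1759 -13.769   86.7586   1.7566 -14.7341]
0.2 0.6 0.04 [0.4946 0.0868 0.3843] [ -5.8476 -16.5483  -7.483   92.4234   1.781  -14.9443]
0.2 0.8 -0.015 [0.4793 0.0844 0.309 ] [ -6.6945 -24.2212 -21.6587  83.74     2.5007 -15.7015]
0.2 0.8 0.04 [0.4707 0.083  0.3633] [ -7.0202 -24.122  -15.8605  89.4532   2.5506 -16.0238]
0.2 1.0 -0.015 [0.4613 0.0814 0.2846] [ -7.757  -30.8943 -29.2516  80.6694   3.3217 -16.6379]
0.2 1.0 0.04 [0.4505 0.0797 0.3385] [ -8.2237 -31.3701 -23.9062  86.5175   3.4105 -17.09
[... 824 characters left out ...]
 5.4664 -16.7848]
0.4 0.8 0.04 [0.4553 0.0805 0.3422] [ -9.2427 -38.5246 -29.267   81.806    5.7113 -17.5654]
0.4 1.0 -0.015 [0.4541 0.0803 0.2603] [-10.2047 -47.8865 -44.3555  71.79     7.4338 -17.9753]
0.4 1.0 0.04 [0.4329 0.0768 0.311 ] None
0.5 0.6 -0.015 [0.4926 0.0865 0.3086] [ -7.3763 -31.1275 -27.8304  76.7831   4.8363 -15.874 ]
0.5 0.6 0.04 [0.4766 0.0839 0.3611] [ -8.0475 -32.3286 -23.0801  82.79     5.0268 -16.5201]
0.5 0.8 -0.015 [0.4701 0.0829 0.2801] [ -9.358  -43.6719 -39.9402  71.8904   7.1194 -17.1827]
0.5 0.8 0.04 [0.4489 0.0794 0.3308] [-10.4946 -46.0636 -35.8988  78.4592   7.5411 -18.2469]
0.5 1.0 -0.015 [0.4523 0.08   0.2478] None
0.5 1.0 0.04 [0.4262 0.0758 0.2961] None
```

Run:
```python
from k import *
py=np.radians(-1.8)
gx,gy=.4975+G*np.cos(py),-.288+G*np.sin(py)
robot.move_pose([.43,.1,.36],eul(ori(0,0,1)))
robot.move_pose([gx,gy,.20],eul(ori(py,0,1)))
s=robot.observe();print(s['time'],s['tool_pos'],s['tcp_rot'],s['q'])
c=robot.get_calibration("wrist");im=robot.grab_frame("wrist");cv2.imwrite("pics/b_w.png",im);cv2.imwrite("pics/b_s.png",robot.grab_frame("side"))
import pickle;pickle.dump(c,open("cw.pkl","wb"))
for nm,X in dict(mid=[.4975,-.288,.066],post1=[.4215,-.2867,.062],post2=[.5557,-.289,.062]).items(): print(nm,proj(c,X))
```

```text
3.65 [ 0.523  -0.2879  0.2008] [-179.9809    0.0469  178.2719] [-41.3733   5.7095  -5.4132  78.8289   0.0152 -39.6452]
mid [318.8632 216.601 ]
post1 [316.7481  65.2422]
post2 [320.2267 310.3694]
```

View pics/b_w.png

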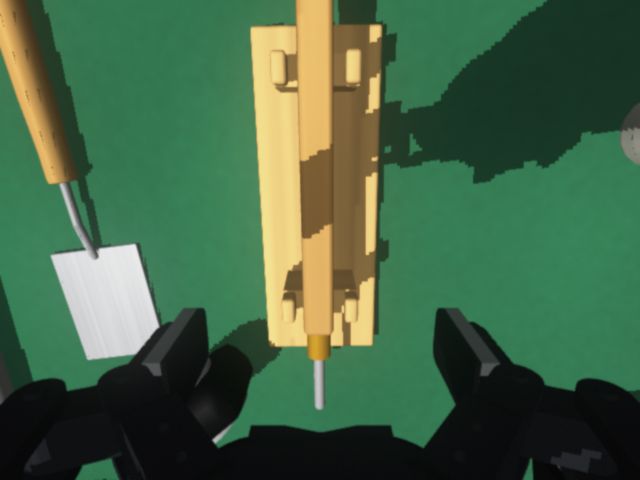

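Run:
```python
from k import *
import pickle;c=pickle.load(open("cw.pkl","rb"))
print("bar front end",onz(c,(317.5,333),.066),"far pt",onz(c,(315.5,20),.066))
print("lips",[onz(c,p,.062) for p in[(279,67),(354,67),(289,307),(351,307)]])
print("rod end",onz(c,(320,408),.0605))
```

```text
bar front end [ 0.5685 -0.291   0.066 ] far pt [ 0.4025 -0.2866  0.066 ]
lips [array([ 0.4217, -0.3055,  0.062 ]), array([ 0.4228, -0.2682,  0.062 ]), array([ 0.5529, -0.3075,  0.062 ]), array([ 0.5541, -0.2706,  0.062 ])]
rod end [ 0.6268 -0.2913  0.0605]
```

Run:
```python
from k import *
py=np.radians(-1.6)
robot.line_to([.5185,-.2897,.16],vel=.1,rotation=eul(ori(py,0,1)))
print(robot.line_to([.5185,-.2897,.109],vel=.1,guard=15))
robot.set_gripper(.0)
s=robot.observe();print(s['time'],s['tool_pos'],s['gripper_width'],s['ft_force'])
robot.line_to([.5185,-.2897,.25],vel=.15)
s=robot.observe();print(s['time'],s['tool_pos'],s['gripper_width'],s['ft_force'])
cv2.imwrite("pics/c_s.png",robot.grab_frame("side"));cv2.imwrite("pics/c_w.png",robot.grab_frame("wrist"))
```

```text
False
5.5833 [ 0.5187 -0.2898  0.1093] 0.017082465768075764 [-0.4231 -0.2086  3.1963]
6.675 [ 0.5182 -0.2894  0.2488] 0.017083050504946847 [ 0.0924 -0.3755 -2.0125]
```

View pics/c_s.png

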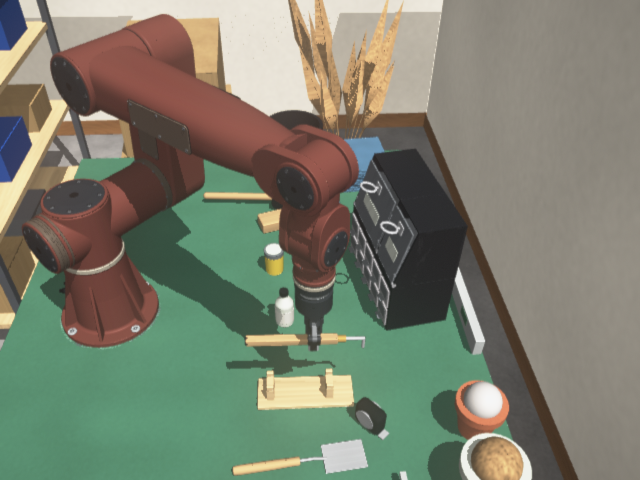

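View pics/c_w.png

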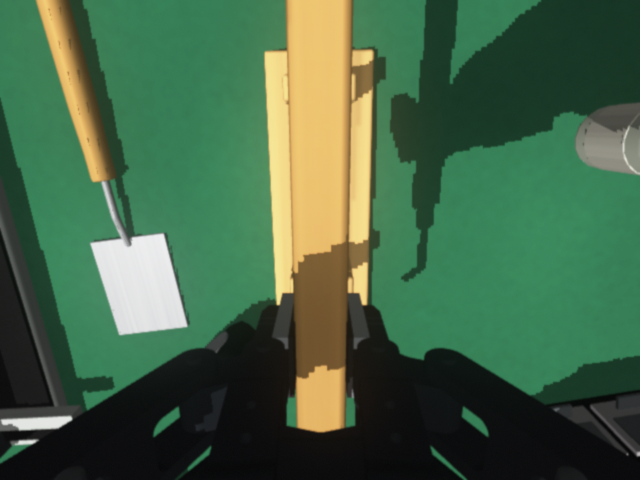

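```bash
sed -i 's/Rp@\[0,0,.054\]), eul(ori(YAW,phi,flip))$/Rp@[0,0,.0523])), eul(ori(YAW,phi,flip))/; ' k.py; sed -i 's/W(\*(g+Rp@\[0,0,.054\])), eul/W(*(g+Rp@[0,0,.0523])), eul/' k.py; tail -4 k.py
python3 - <<'E'
from k import *
robot.line_to([.48,-.25,.43],vel=.25)
p,o=polepose(0,0,dx=-.03,dz=.045); robot.move_pose(p,o)
p,o=polepose(0,0,dx=-.002,dz=.02); robot.line_to(p,vel=.1,rotation=o)
s=robot.observe();print(s['time'],s['tool_pos'],s['tcp_rot'])
S=robot.get_calibration("side");C=robot.get_calibration("scene")
a=robot.grab_frame("side");b=robot.grab_frame("scene")
x=W(-.0+.0,0,.148);print(proj(S,x),proj(C,x))
cv2.imwrite("pics/d.png",np.hstack([cv2.resize(a[130:280,300:420],None,fx=3.2,fy=3.2,interpolation=2),cv2.resize(b[150:300,330:450],None,fx=3.2,fy=3.2,interpolation=2)]))
E
```

```text
def polepose(th,phi,dx=0,dz=-.015,flip=1,dy=0):
    Rp=Ro.from_euler('y',-phi).as_matrix()
    g=ring(th)+[0,dy,0]+Rp@(np.array([dx,0,dz])-np.array([.130-G,0,-.032]))
    return W(*(g+Rp@[0,0,.0523])), eul(ori(YAW,phi,flip))
9.525 [0.5784 0.1001 0.397 ] [ 179.9899   -0.0548 -170.8196]
[368.353  180.4872] [391.5234 204.9626]
```

View pics/d.png

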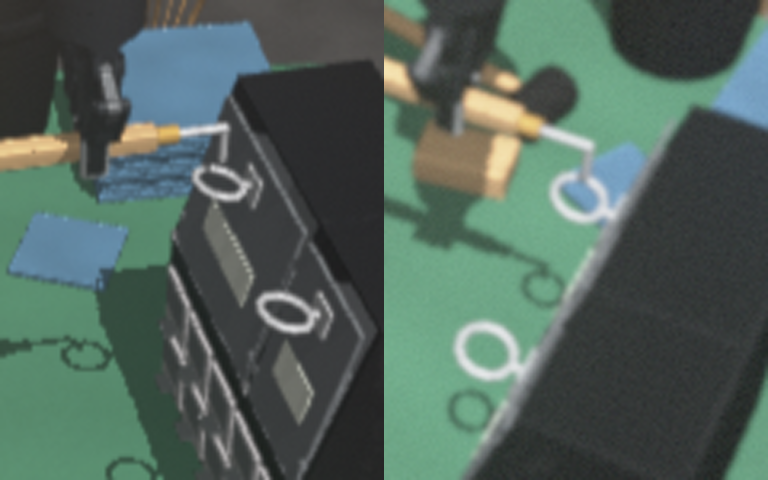

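Run:
```python
from k import *
S=robot.get_calibration("side");C=robot.get_calibration("scene")
t=tri([(S,(369.5,179.5)),(C,(394.2,205.8))]);r=tri([(S,(368.5,186.7)),(C,(390.8,211.3))])
print(t,r,Rc.T@(t[0]-r[0]))
```

```text
(array([0.6865, 0.1226, 0.3105]), np.float64(0.0014148838236300138)) (array([0.6836, 0.1151, 0.2948]), np.float64(0.00046193581152351615)) [0.0041 0.007  0.0158]
```

Run:
```python
from k import *
p,o=polepose(0,0,dx=-.006,dz=.02,dy=-.005); robot.line_to(p,vel=.05,rotation=o)
p,o=polepose(0,0,dx=-.006,dz=-.015,dy=-.005); print(robot.line_to(p,vel=.06,guard=3))
robot.pause(.15)
s=robot.observe();print(s['time'],s['tool_pos'],s['ft_force'])
a=robot.grab_frame("side");b=robot.grab_frame("scene")
cv2.imwrite("pics/e.png",np.hstack([cv2.resize(a[130:280,300:420],None,fx=3.2,fy=3.2,interpolation=2),cv2.resize(b[150:300,330:450],None,fx=3.2,fy=3.2,interpolation=2)]))
```

```text
False
10.7833 [0.5754 0.0948 0.3628] [ 0.6286  0.5385 -1.1598]
```

View pics/e.png

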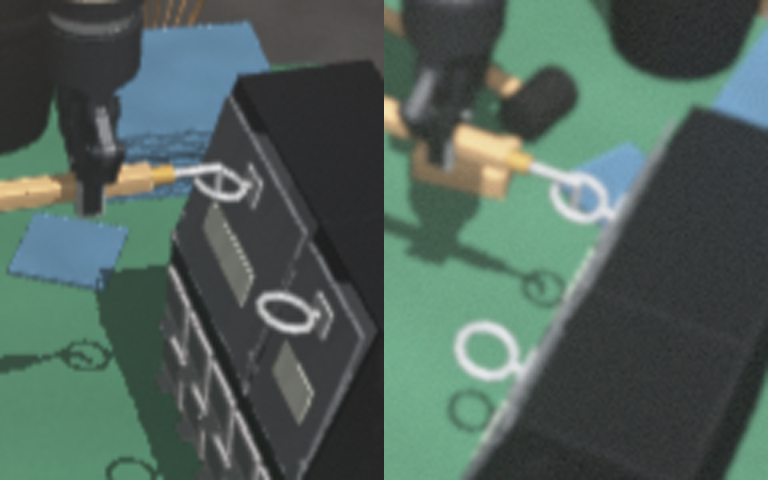

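Run:
```python
from k import *
def shot(n):
    a=robot.grab_frame("side");b=robot.grab_frame("scene")
    cv2.imwrite(n,np.hstack([cv2.resize(a[130:280,270:420],None,fx=2.6,fy=2.6,interpolation=2),cv2.resize(b[150:300,300:450],None,fx=2.6,fy=2.6,interpolation=2)]))
for i,th in enumerate([.15,.3,.45,.6]):
    p,o=polepose(th,.3*th,dx=-.006,dz=-.015-.006*th,dy=-.005); print(robot.line_to(p,vel=.09,rotation=o,guard=15))
    s=robot.observe();print(s['time'],s['ft_force'])
shot("pics/f.png")
```

```text
False
11.2917 [ 1.28    0.741  -2.0551]
False
11.7083 [ 0.744   0.3143 -1.8399]
False
12.125 [ 1.6058  0.4072 -1.0785]
False
12.55 [ 0.6531 -0.1241 -1.4855]
```

View pics/f.png

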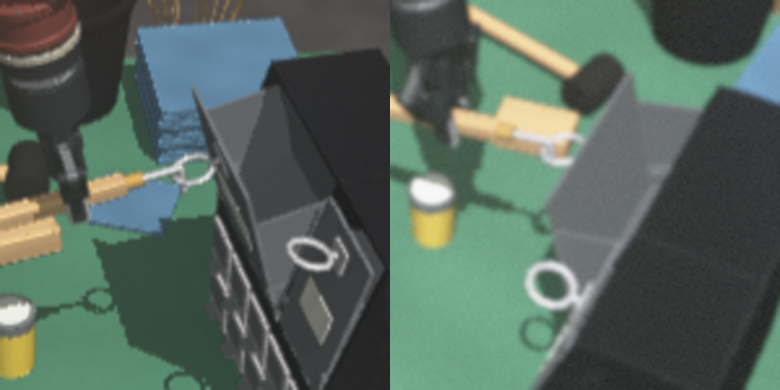

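Hooked and the bin is at about half tilt, with the ring around the prong. I'll continue to full open.

```bash
cat >> k.py <<'E'
def shot(n):
    a=robot.grab_frame("side");b=robot.grab_frame("scene")
    cv2.imwrite(n,np.hstack([cv2.resize(a[130:280,270:420],None,fx=2.6,fy=2.6,interpolation=2),cv2.resize(b[150:300,300:450],None,fx=2.6,fy=2.6,interpolation=2)]))
E
python3 - <<'E'
from k import *
for i,th in enumerate([.72,.86,1.0]):
    p,o=polepose(th,.3*th,dx=-.006+.006*(th>.9),dz=-.015-.006*th,dy=-.005); print(robot.line_to(p,vel=.08,rotation=o,guard=15))
    s=robot.observe();print(s['time'],s['ft_force'])
robot.pause(.2)
shot("pics/g.png")
E
```

```text
False
13.05 [ 0.7984 -0.5527 -0.2609]
False
13.4917 [-1.5531  0.8182  0.3094]
False
13.8833 [ 1.3632 -0.9697 -0.9585]
```

View pics/g.png

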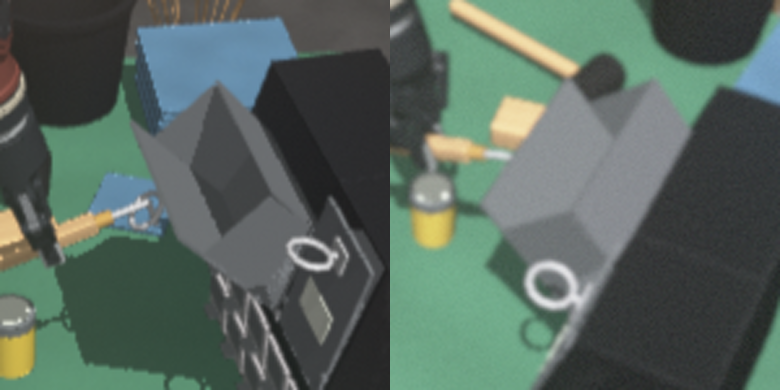

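Run:
```python
from k import *
s=robot.observe();p=s['tool_pos']
d=Rc@np.array([-np.sin(.45),0,np.cos(.45)])
print(robot.line_to(p+.035*d,vel=.06,guard=8))
print(robot.observe()['ft_force'],robot.observe()['time'])
shot("pics/h.png")
```

```text
False
[ 0.3063 -0.6544 -1.596 ] 14.925
```

View pics/h.png

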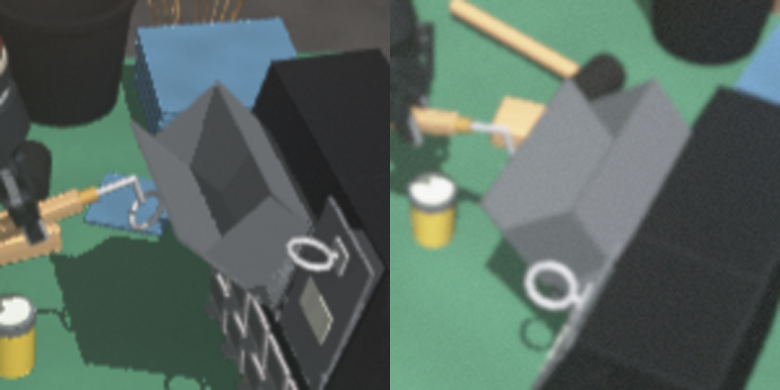

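Run:
```python
from k import *
s=robot.observe();p=s['tool_pos']
d=Rc@np.array([-np.sin(.3),0,np.cos(.3)])
print(robot.line_to(p+.03*d,vel=.08,guard=8))
p=robot.observe()['tool_pos']
robot.line_to(p+[.0,-.02,.07],vel=.15,rotation=eul(ori(YAW*.5,0.05,1)))
py=np.radians(-1.)
robot.move_pose([.46,-.15,.36],eul(ori(py,0,1)))
robot.move_pose([.522,-.288,.22],eul(ori(py,0,1)))
robot.pause(.1)
print(robot.observe()['tool_pos'],robot.observe()['time'])
import pickle;pickle.dump(robot.get_calibration("wrist"),open("cw2.pkl","wb"))
cv2.imwrite("pics/i_w.png",robot.grab_frame("wrist"))
a=robot.grab_frame("side");cv2.imwrite("pics/i.png",cv2.resize(a[140:460,180:480],None,fx=1.8,fy=1.8))
```

```text
False
[ 0.5227 -0.2872  0.2224] 17.9583
```

View pics/i.png

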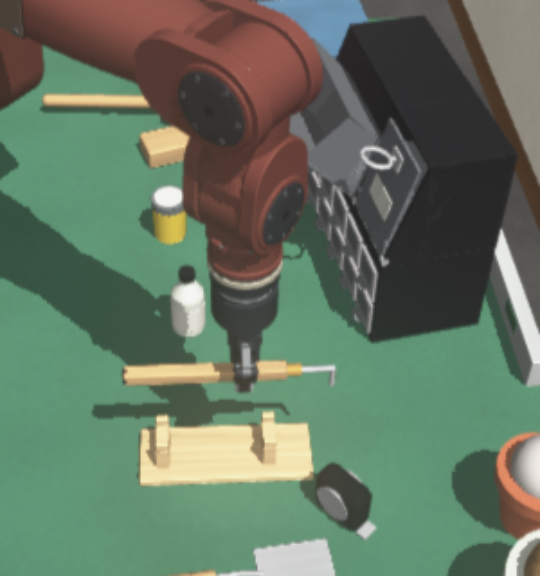

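View pics/i_w.png

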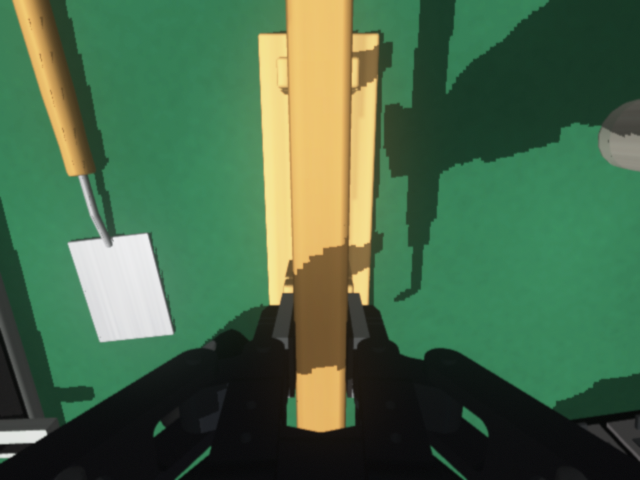

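Run:
```python
from k import *
print(robot.line_to([.522,-.288,.135],vel=.12))
print(robot.line_to([.522,-.288,.1095],vel=.05,guard=8))
print(robot.observe()['tool_pos'],robot.observe()['ft_force'])
robot.set_gripper(.05)
robot.line_to([.522,-.288,.24],vel=.15)
robot.set_gripper(.085)
robot.pause(.1)
print(robot.observe()['time'])
cv2.imwrite("pics/j_w.png",robot.grab_frame("wrist"))
a=robot.grab_frame("side");cv2.imwrite("pics/j.png",cv2.resize(a[140:460,180:480],None,fx=1.8,fy=1.8))
```

```text
False
True
[ 0.5216 -0.2877  0.1093] [-1.375   1.8108  5.6305]
21.4167
```

View pics/j.png

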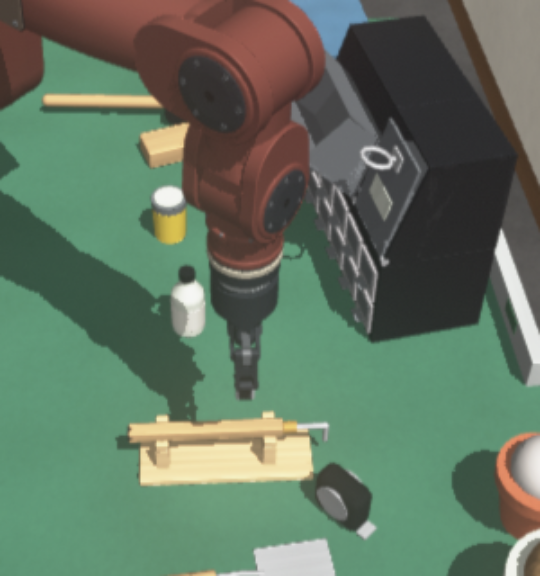

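View pics/j_w.png

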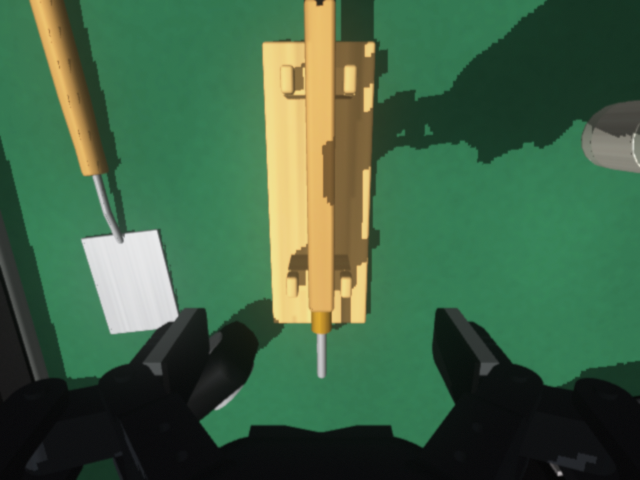

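Run:
```python
from k import *
f=np.array([-np.sin(.75),np.cos(.75)]);fn=np.array([np.cos(.75),np.sin(.75)])
rot=lambda x,z:np.array([x*np.cos(1)-z*np.sin(1),x*np.sin(1)+z*np.cos(1)])
t=lambda a,b,n=30:[a+(b-a)*k for k in np.linspace(0,1,n)]
pts=np.array(t(0*f+.004*fn,.15*f+.004*fn,60)+t(rot(0,.003),rot(.092,.003),40)+t(rot(.089,0),rot(.089,.09),40)+t(.15*f-0*fn,.15*f+.004*fn,3))
GP=.058
for a in np.radians([0,10,20,30,40]):
  u=np.array([-np.sin(a),np.cos(a)]);n=np.array([np.cos(a),np.sin(a)])
  best=None
  for x in np.arange(-.12,.03,.002):
   for h in np.arange(0.0,.2,.002):
    c=np.array([x,h]); 
    def ok(c,m):
      q=pts-c; A=q@u;B=q@n
      return not (((A>-m)&(A<.078+m)&(abs(B)<.028+m))|((A>GP+.054-m)&(abs(B)<.0425+m))).any()
    if ok(c,.004) and all(ok(c+u*s,.004) for s in np.arange(.01,.15,.01)):
      if best is None or h<best[0]: best=(h,x)
  print(np.degrees(a),best)
  if best:
    h,x=best
    c=np.array([x,h])+u*GP; T=c+.054*u; m=np.array([x,h])+.039*u
    i=lambda x,z:(x*np.cos(1)+z*np.sin(1),-x*np.sin(1)+z*np.cos(1))
    print("mid in bin frame",i(*m),"tcp",W(T[0],0,T[1]),robot.ik(W(T[0],0,T[1]),eul(ori(YAW,a,1))))
```

```text
0.0 (np.float64(0.108), np.float64(-0.05999999999999994))
mid in bin frame (np.float64(0.09127809641467242), np.float64(0.1299126980510903)) tcp [0.6229 0.1076 0.385 ] [ -2.0295  14.0885  23.0972  99.0087   0.     -11.2295]
10.0 (np.float64(0.0), np.float64(-0.12))
mid in bin frame (np.float64(-0.036176555784331495), np.float64(0.127426856488519)) tcp [0.5444 0.0949 0.2753] [ -4.703  -13.6602 -16.7935  77.154    2.3913 -13.6998]
20.0 (np.float64(0.0), np.float64(-0.12))
mid in bin frame (np.float64(-0.04120501438962515), np.float64(0.1320017247261529)) tcp [0.5258 0.0919 0.2702] [ -6.5165 -28.638  -30.6883  68.6411   5.3158 -14.8116]
29.999999999999996 (np.float64(0.0), np.float64(-0.12))
mid in bin frame (np.float64(-0.04695149694235072), np.float64(0.1356339077623012)) tcp [0.5084 0.0891 0.262 ] [ -8.7183 -44.8613 -44.5883  61.4909   8.849  -15.6436]
40.0 (np.float64(0.0), np.float64(-0.12))
mid in bin frame (np.float64(-0.05324139947800416), np.float64(0.13821304355338387)) tcp [0.4926 0.0865 0.2508] None
```

```bash
cat > pl.py <<'E'
from k import *
f=np.array([-np.sin(.75),np.cos(.75)]);fn=np.array([np.cos(.75),np.sin(.75)])
rot=lambda x,z:np.array([x*np.cos(1)-z*np.sin(1),x*np.sin(1)+z*np.cos(1)])
t=lambda a,b,n=30:[a+(b-a)*k for k in np.linspace(0,1,n)]
pts=np.array(t(0*f+.004*fn,.15*f+.004*fn,60)+t(rot(0,.003),rot(.092,.003),40)+t(rot(.089,0),rot(.089,.09),40)+t(.15*f-0*fn,.15*f+.004*fn,3)+[rot(.092,.09)])
i=lambda x,z:(x*np.cos(1)+z*np.sin(1),-x*np.sin(1)+z*np.cos(1))
for GP in(.058,.064):
 for a in np.radians([0,10,15,20,25,30,35,40]):
  u=np.array([-np.sin(a),np.cos(a)]);n=np.array([np.cos(a),np.sin(a)])
  best=None
  for x in np.arange(-.12,.03,.002):
   for h in np.arange(0.0,.2,.002):
    c=np.array([x,h])
    if c@fn<.015: continue
    def ok(c,m):
      q=pts-c; A=q@u;B=q@n
      return not (((A>-m)&(A<.078+m)&(abs(B)<.028+m))|((A>GP+.054-m)&(abs(B)<.0425+m))).any()
    if ok(c,.004) and all(ok(c+u*s,.004) for s in np.arange(.01,.15,.01)):
      if best is None or h<best[0]: best=(h,x)
  if best:
    h,x=best
    c=np.array([x,h])+u*GP; T=c+.054*u; m=np.array([x,h])+.039*u
    print(GP,np.degrees(a),best,"mid bin",np.array(i(*m)),"tcp",np.array([T[0],T[1]]),robot.ik(W(T[0],0,T[1]),eul(ori(YAW,a,1))) is not None)
E
python3 pl.py
```

```text
0.058 0.0 (np.float64(0.108), np.float64(-0.05999999999999994)) mid bin [0.0913 0.1299] tcp [-0.06  0.22] True
0.058 10.0 (np.float64(0.114), np.float64(-0.05999999999999994)) mid bin [0.0922 0.1385] tcp [-0.0794  0.2243] True
0.058 14.999999999999998 (np.float64(0.112), np.float64(-0.05799999999999994)) mid bin [0.0892 0.1382] tcp [-0.087   0.2202] True
0.058 20.0 (np.float64(0.116), np.float64(-0.05999999999999994)) mid bin [0.0888 0.1442] tcp [-0.0983  0.2212] True
0.058 25.0 (np.float64(0.116), np.float64(-0.05799999999999994)) mid bin [0.0871 0.1444] tcp [-0.1053  0.2175] True
0.058 29.999999999999996 (np.float64(0.114), np.float64(-0.05599999999999994)) mid bin [0.0836 0.1434] tcp [-0.112  0.211] True
0.058 35.0 (np.float64(0.112), np.float64(-0.05399999999999994)) mid bin [0.0799 0.142 ] tcp [-0.1182  0.2037] True
0.058 40.0 (np.float64(0.11), np.float64(-0.051999999999999935)) mid bin [0.0761 0.1404] tcp [-0.124   0.1958] True
0.064 0.0 (np.float64(0.108), np.float64(-0.05999999999999994)) mid bin [0.0913 0.1299] tcp [-0.06   0.226] True
0.064 10.0 (np.float64(0.114), np.float64(-0.05999999999999994)) mid bin [0.0922 0.1385] tcp [-0.0805  0.2302] True
0.064 14.999999999999998 (np.float64(0.112), np.float64(-0.05799999999999994)) mid bin [0.0892 0.1382] tcp [-0.0885  0.226 ] True
0.064 20.0 (np.float64(0.116), np.float64(-0.05999999999999994)) mid bin [0.0888 0.1442] tcp [-0.1004  0.2269] True
0.064 25.0 (np.float64(0.116), np.float64(-0.05799999999999994)) mid bin [0.0871 0.1444] tcp [-0.1079  0.2229] True
0.064 29.999999999999996 (np.float64(0.114), np.float64(-0.05599999999999994)) mid bin [0.0836 0.1434] tcp [-0.115   0.2162] True
0.064 35.0 (np.float64(0.112), np.float64(-0.05399999999999994)) mid bin [0.0799 0.142 ] tcp [-0.1217  0.2087] True
0.064 40.0 (np.float64(0.11), np.float64(-0.051999999999999935)) mid bin [0.0761 0.1404] tcp [-0.1278  0.2004] True
```

Run:
```python
from k import *
GP=.062
fr=np.array([-np.sin(.75),0,np.cos(.75)]);fn=np.array([np.cos(.75),0,np.sin(.75)])
for a in(.6,.7,.75):
  u=np.array([-np.sin(a),0,np.cos(a)])
  for al in(.2,.17,.15,.12,.09,.06,.04):
    T=W(*(fr*al+fn*.036+u*(GP+.054)))
    r=[]
    for flip in(0,1):
      q=robot.ik(T,eul(ori(YAW,a,flip))); r.append(None if q is None else q.round(0))
    print(a,al,T,r)
```

```text
0.6 0.2 [0.5089 0.0891 0.4316] [array([ -9., -43., -27.,  73.,  10., 164.]), array([ -9., -43., -27.,  73.,  10., -16.])]
0.6 0.17 [0.529  0.0924 0.4097] [array([ -8., -40., -28.,  69.,  10., 165.]), array([ -8., -40., -28.,  69.,  10., -15.])]
0.6 0.15 [0.5425 0.0946 0.395 ] [array([ -8., -39., -28.,  67.,  10., 166.]), array([ -8., -39., -28.,  67.,  10., -14.])]
0.6 0.12 [0.5627 0.0979 0.3731] [array([ -7., -36., -29.,  63.,   9., 166.]), array([ -7., -36., -29.,  63.,   9., -14.])]
0.6 0.09 [0.5829 0.1011 0.3511] [array([ -6., -32., -29.,  60.,   9., 167.]), array([ -6., -32., -29.,  60.,   9., -13.])]
0.6 0.06 [0.6031 0.1044 0.3292] [array([ -6., -29., -29.,  56.,   8., 168.]), array([ -6., -29., -29.,  56.,   8., -12.])]
0.6 0.04 [0.6165 0.1066 0.3145] [array([ -5., -26., -29.,  54.,   8., 168.]), array([ -5., -26., -29.,  54.,   8., -12.])]
0.7 0.2 [0.4997 0.0877 0.4246] [None, None]
0.7 0.17 [0.5199 0.0909 0.4026] [None, None]
0.7 0.15 [0.5334 0.0931 0.388 ] [array([ -9., -47., -37.,  62.,  12., 166.]), array([ -9., -47., -37.,  62.,  12., -14.])]
0.7 0.12 [0.5536 0.0964 0.36
[... 318 characters left out ...]
.,  50.,  10., -12.])]
0.7 0.04 [0.6074 0.1051 0.3075] [array([ -6., -34., -37.,  48.,  10., 168.]), array([ -6., -34., -37.,  48.,  10., -12.])]
0.75 0.2 [0.4955 0.087  0.4208] [None, None]
0.75 0.17 [0.5156 0.0902 0.3988] [None, None]
0.75 0.15 [0.5291 0.0924 0.3842] [None, None]
0.75 0.12 [0.5493 0.0957 0.3622] [None, None]
0.75 0.09 [0.5695 0.099  0.3403] [array([ -8., -45., -42.,  52.,  12., 167.]), array([ -8., -45., -42.,  52.,  12., -13.])]
0.75 0.06 [0.5897 0.1022 0.3183] [array([ -7., -41., -42.,  48.,  11., 168.]), array([ -7., -41., -42.,  48.,  11., -12.])]
0.75 0.04 [0.6031 0.1044 0.3037] [array([ -7., -38., -41.,  45.,  11., 168.]), array([ -7., -38., -41.,  45.,  11., -12.])]
```

Run:
```python
from k import *
import pickle
robot.line_to([.46,-.1,.42],vel=.35,rotation=eul(ori(YAW,0,1)))
robot.move_pose([.58,.095,.46],eul(ori(YAW,0,1)))
robot.pause(.3)
c=robot.get_calibration("wrist");pickle.dump(c,open("cw3.pkl","wb"))
cv2.imwrite("pics/l_w.png",robot.grab_frame("wrist"))
print(robot.observe()['time'])
f=np.array([-np.sin(.75),0,np.cos(.75)])
rot=lambda x,z:np.array([x*np.cos(1)-z*np.sin(1),0,x*np.sin(1)+z*np.cos(1)])
for y in(-.097,.097):
  for n,P in(("lip",.15*f),("B",rot(.092,.09)),("floorback",rot(.089,.003)),("piv",0*f)): print(n,y,proj(c,W(*(P+[0,y,0]))))
```

```text
23.7083
lip -0.097 [189.3604 239.9718]
B -0.097 [192.5844 349.9804]
floorback -0.097 [218.1358 389.9074]
piv -0.097 [233.3069 304.5468]
lip 0.097 [470.3225 239.4983]
B 0.097 [467.0062 349.3912]
floorback 0.097 [437.6804 389.3991]
piv 0.097 [419.8636 304.1817]
```

View pics/l_w.png

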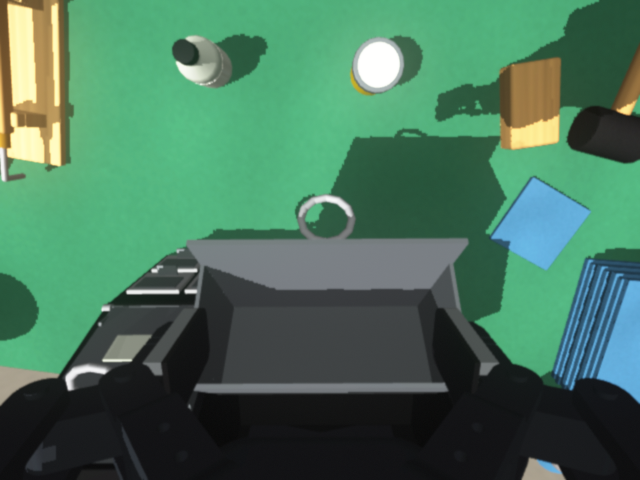

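Run:
```python
from k import *
import pickle
c=pickle.load(open("cw3.pkl","rb"));S=robot.get_calibration("side");C=robot.get_calibration("scene")
f=np.array([-np.sin(.75),0,np.cos(.75)])
rot=lambda x,z:np.array([x*np.cos(1)-z*np.sin(1),0,x*np.sin(1)+z*np.cos(1)])
a=robot.grab_frame("side");b=robot.grab_frame("scene")
w=cv2.imread("pics/l_w.png")
for im,cc in((a,S),(b,C),(w,c)):
 for y in(-.097,.097):
  for P,col in((.15*f,(0,0,255)),(rot(.092,.09),(0,255,0)),(rot(.092,0),(255,255,0)),(0*f,(255,0,255))):
   u=proj(cc,W(*(P+[0,y,0])));cv2.circle(im,(int(u[0]),int(u[1])),2,col,-1)
A=cv2.resize(a[130:280,270:420],None,fx=2.6,fy=2.6,interpolation=0);B=cv2.resize(b[150:300,300:450],None,fx=2.6,fy=2.6,interpolation=0)
cv2.imwrite("pics/m.png",np.hstack([A,B]));cv2.imwrite("pics/m_w.png",w[200:480])
```

```text
(no output)
```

View pics/m.png

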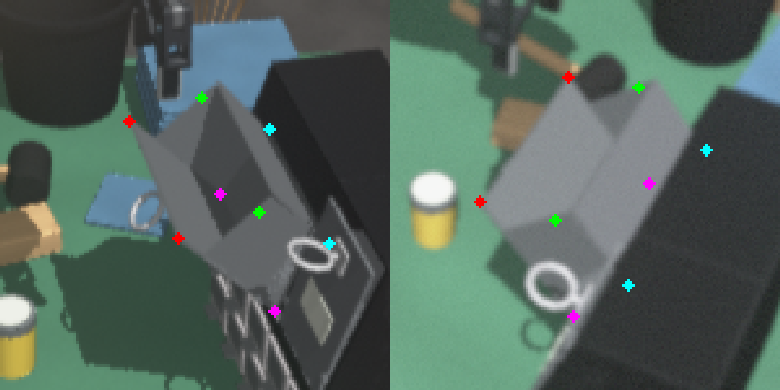

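View pics/m_w.png

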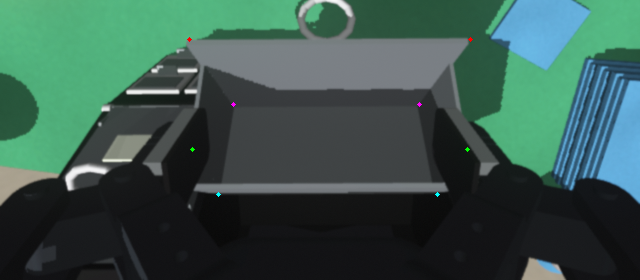

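```bash
python3 - <<'E'
from k import *
import pickle
c=pickle.load(open("cw3.pkl","rb"));S=robot.get_calibration("side");C=robot.get_calibration("scene")
inv=lambda X:Rc.T@(X-PIV)
def toB(v): x,z=v[0],v[2]; return np.array([x*np.cos(1)+z*np.sin(1),v[1],-x*np.sin(1)+z*np.cos(1)])
for s,t in(((218,82),(655,80)),((218,82),(690,130)),((133,122),(570,80)),((180,240),(483,203))):
  X,e=tri([(S,(s[0]/2.6+270,s[1]/2.6+130)),(C,((t[0]-390)/2.6+300,t[1]/2.6+150))]);v=inv(X);print(v,toB(v),e)
# strip in wrist: intersect with plane y=..: ray pts for edge at several bin-back assumption
o,d=ray(c,(322,387))
for z in(.20,.22,.24,.26,.28,.3):
  v=inv(o+d*(z-o[2])/d[2]);print(z,v,toB(v))
E
python3 - <<'E'
import cv2
a=cv2.imread("pics/a_side.png")
E
```

```text
[-0.0111  0.0943  0.1451] [0.1161 0.0943 0.0877] 0.0003908106111914071
[0.0164 0.1363 0.0886] [0.0834 0.1363 0.034 ] 0.02521772788749134
[-0.0986  0.0957  0.1075] [0.0372 0.0957 0.1411] 0.0007506442226665112
[-0.0995 -0.0947  0.1059] [ 0.0353 -0.0947  0.141 ] 0.0009518663420083508
0.2 [ 0.0744 -0.005   0.035 ] [ 0.0697 -0.005  -0.0437]
0.22 [ 0.0592 -0.0051  0.055 ] [ 0.0783 -0.0051 -0.0201]
0.24 [ 0.0439 -0.0053  0.075 ] [ 0.0869 -0.0053  0.0035]
0.26 [ 0.0287 -0.0054  0.095 ] [ 0.0954 -0.0054  0.0272]
0.28 [ 0.0134 -0.0055  0.115 ] [ 0.104  -0.0055  0.0508]
0.3 [-0.0018 -0.0056  0.135 ] [ 0.1126 -0.0056  0.0745]
```

```bash
sed -i 's/t(rot(.089,0),rot(.089,.09),40)/t(rot(.089,0),rot(.112,.09),40)/; s/rot(.092,.09)/rot(.116,.09)/; s/ok(c,.004)/ok(c,.006)/; s/ok(c+u\*s,.004)/ok(c+u*s,.006)/; s/(.058,.064)/(.060,)/' pl.py; python3 pl.py
```

```text
0.06 0.0 (np.float64(0.10200000000000001), np.float64(-0.04999999999999993)) mid bin [0.0916 0.1183] tcp [-0.05   0.216] True
0.06 10.0 (np.float64(0.098), np.float64(-0.041999999999999926)) mid bin [0.0884 0.1147] tcp [-0.0618  0.2103] True
0.06 14.999999999999998 (np.float64(0.094), np.float64(-0.03799999999999992)) mid bin [0.0848 0.1116] tcp [-0.0675  0.2041] True
0.06 20.0 (np.float64(0.092), np.float64(-0.03399999999999992)) mid bin [0.0827 0.1093] tcp [-0.073   0.1991] True
0.06 25.0 (np.float64(0.084), np.float64(-0.025999999999999912)) mid bin [0.0775 0.1002] tcp [-0.0742  0.1873] True
0.06 29.999999999999996 (np.float64(0.07200000000000001), np.float64(-0.013999999999999901)) mid bin [0.0709 0.0853] tcp [-0.071   0.1707] True
0.06 35.0 (np.float64(0.05), np.float64(0.006000000000000116)) mid bin [0.0601 0.0581] tcp [-0.0594  0.1434] True
0.06 40.0 (np.float64(0.056), np.float64(0.012000000000000122)) mid bin [0.0652 0.0574] tcp [-0.0613  0.1433] True
```

Run:
```python
from k import *
o=eul(ori(YAW,0,1))
robot.move_pose([.435,.134,.25],o)
robot.line_to([.4353,.134,.114],vel=.15,guard=15)
robot.set_gripper(0)
s=robot.observe();print(s['time'],s['tool_pos'],s['gripper_width'])
a=np.radians(35);u=np.array([-np.sin(a),0,np.cos(a)])
T0=np.array([-.0594,0,.1434])
for d in(.006,.05,.08,.1,.12,.15):
  print(d,W(*(T0+u*d)),robot.ik(W(*(T0+u*d)),eul(ori(YAW,a,1))))
robot.line_to([.4353,.134,.30],vel=.25)
print(robot.observe()['ft_force'],robot.observe()['gripper_width'])
cv2.imwrite("pics/n.png",robot.grab_frame("side")[100:300,200:460])
```

```text
26.275 [0.4359 0.1341 0.1151] 0.054578038463576825
0.006 [0.6201 0.1072 0.3133] [ -5.1518 -26.4445 -29.2018  53.0914   8.1737 -11.8372]
0.05 [0.5951 0.1031 0.3494] [ -5.9405 -30.7474 -28.4791  58.2135   8.616  -12.4973]
0.08 [0.5782 0.1004 0.3739] [ -6.5308 -33.3084 -27.6117  61.7174   8.9462 -12.9924]
0.1 [0.5668 0.0985 0.3903] [ -6.9509 -34.8419 -26.8674  64.0508   9.1808 -13.3453]
0.12 [0.5555 0.0967 0.4067] [ -7.3946 -36.2343 -25.9923  66.3787   9.4282 -13.7185]
0.15 [0.5385 0.0939 0.4313] [ -8.1086 -38.0573 -24.4385  69.8561   9.8256 -14.3202]
[-0.197  -0.2042 -1.6338] 0.05425607452462694
```

View pics/n.png

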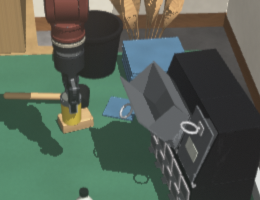

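Run:
```python
from k import *
a=np.radians(35);u=np.array([-np.sin(a),0,np.cos(a)]);T0=np.array([-.0594,0,.1434]);o=eul(ori(YAW,a,1))
robot.line_to([.44,.125,.42],vel=.25)
robot.line_to(W(*(T0+u*.13)),vel=.15,rotation=o)
print(robot.line_to(W(*(T0+u*.05)),vel=.1,guard=8))
print(robot.observe()['time'],robot.observe()['ft_force'])
shot("pics/o.png");cv2.imwrite("pics/o_w.png",robot.grab_frame("wrist"))
```

```text
False
29.7083 [-0.8415  0.1237 -0.5217]
```

View pics/o.png

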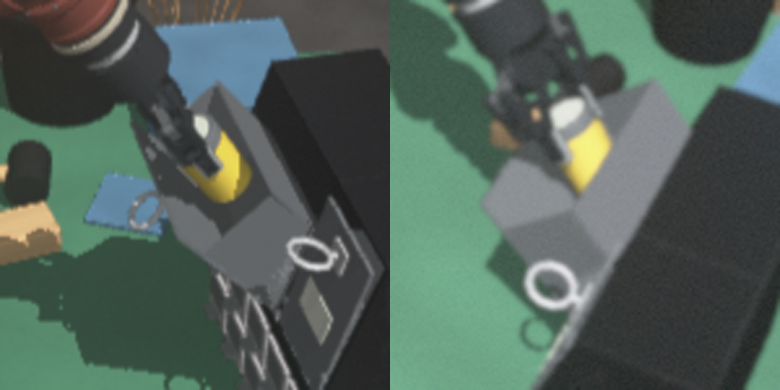

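View pics/o_w.png

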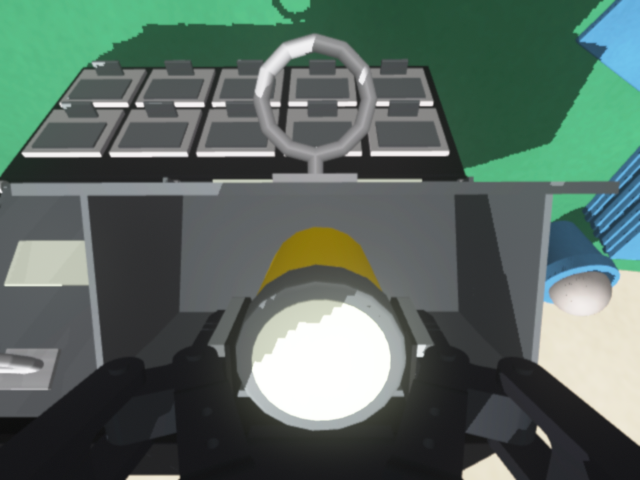

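Centred and clear. I'll lower it further and release.

Run:
```python
from k import *
a=np.radians(35);u=np.array([-np.sin(a),0,np.cos(a)]);T0=np.array([-.0594,0,.1434]);o=eul(ori(YAW,a,1))
print(robot.line_to(W(*(T0+u*.008)),vel=.06,guard=5))
s=robot.observe();print(s['ft_force'],s['tool_pos'],W(*(T0+u*.008)))
robot.set_gripper(.085)
robot.pause(.3)
shot("pics/p.png")
robot.line_to(W(*(T0+u*.12)),vel=.12)
robot.pause(.2)
print(robot.observe()['time'])
shot("pics/p2.png");cv2.imwrite("pics/p_w.png",robot.grab_frame("wrist"))
```

```text
False
[-0.0005  0.2032 -0.4428] [0.619  0.107  0.3153] [0.6189 0.107  0.315 ]
32.8083
```

View pics/p2.png

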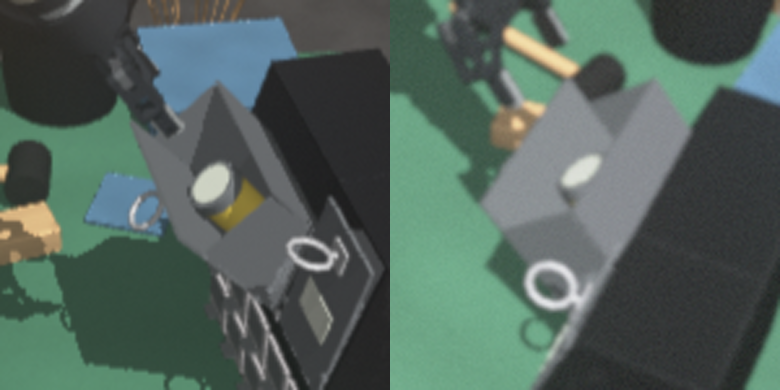

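View pics/p_w.png

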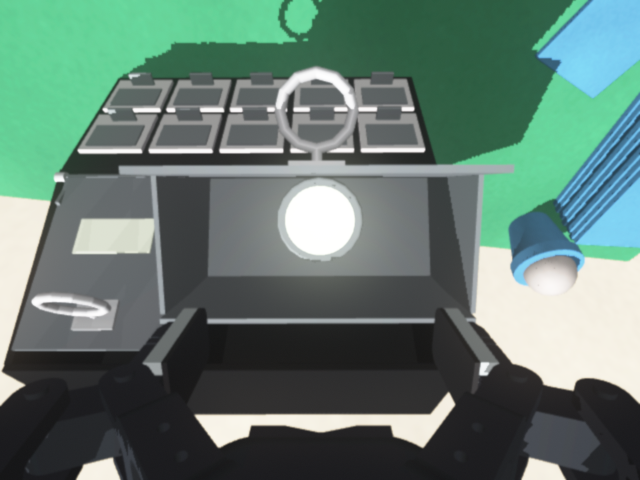

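```bash
cat >> k.py <<'E'
def pushpose(th,gap,phi=.5,y=.055):
    l=th-.25; lip=.15*np.array([-np.sin(l),0,np.cos(l)])
    n=np.array([np.cos(phi),0,np.sin(phi)]);u=np.array([-np.sin(phi),0,np.cos(phi)])
    T=lip-n*(.011+gap)+u*.043+[0,y,0]
    return W(*T),eul(ori(YAW,phi,1))
E
python3 - <<'E'
from k import *
for a in((1,.08),(1,.03),(1,0),(.8,0),(.6,0),(.45,0)):
    p,o=pushpose(*a);print(a,p,robot.ik(p,o))
p,o=pushpose(1,.08);print(robot.ik(p+[0,0,.14],o))
E
```

```text
(1, 0.08) [0.4732 0.1391 0.2689] None
(1, 0.03) [0.5165 0.1461 0.2928] [ -0.1667 -38.1745 -37.0712  62.7778   4.4752  -8.2368]
(1, 0) [0.5425 0.1503 0.3072] [  0.3996 -32.5969 -31.9789  62.2547   4.2064  -7.737 ]
(0.8, 0) [0.566  0.1541 0.3253] [  0.8556 -27.7015 -26.7052  62.6043   3.9896  -7.3348]
(0.6, 0) [0.5926 0.1584 0.3384] [  1.317  -22.5032 -21.5042  62.5794   3.7701  -6.928 ]
(0.45, 0) [0.614  0.1619 0.3445] [  1.6514 -18.5199 -17.7427  62.3386   3.6109  -6.6333]
[ -1.2957 -41.785  -26.848   76.6939   5.0102  -9.2345]
```

Run:
```python
from k import *
robot.set_gripper(0)
p,o=pushpose(1,.04)
print(robot.ik(p,o))
s=robot.observe()['tool_pos']; 
robot.line_to(p+[-.02,0,.13],vel=.15,rotation=o)
print(robot.line_to(p,vel=.15,guard=6))
print(robot.observe()['time'],robot.observe()['ft_force'])
shot("pics/q.png");cv2.imwrite("pics/q_w.png",robot.grab_frame("wrist"))
```

```text
[ -0.3723 -40.1117 -38.7564  63.0441   4.5727  -8.4184]
False
35.4583 [ 0.6606  0.4885 -1.0101]
```

View pics/q.png

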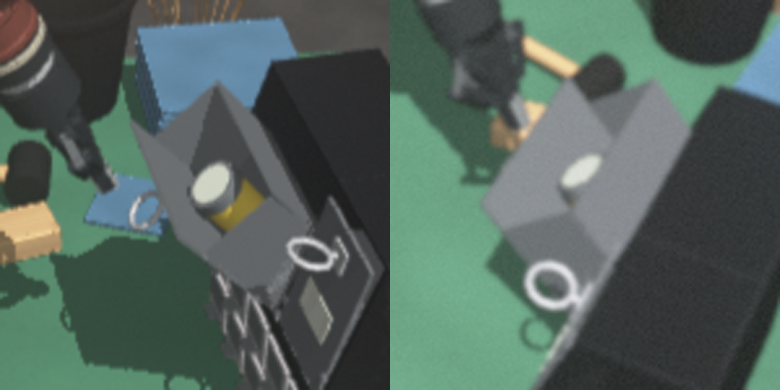

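View pics/q_w.png

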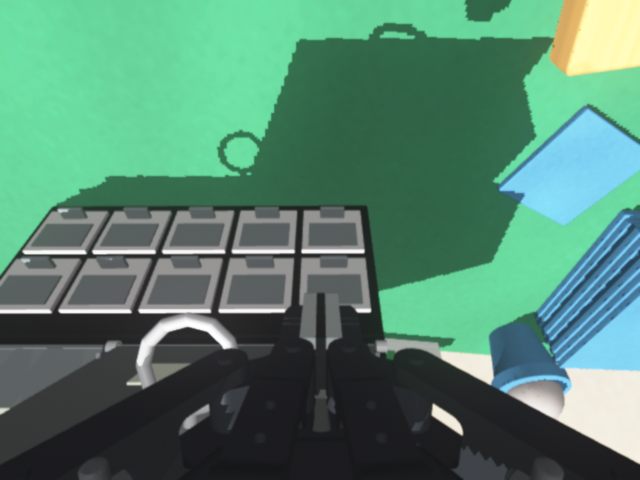

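Run:
```python
from k import *
for a in((1,.005),(.85,0),(.7,0)):
    p,o=pushpose(*a); print(robot.line_to(p,vel=.08,guard=15),robot.observe()['ft_force'])
shot("pics/r.png")
print(robot.observe()['time'])
```

```text
False [-0.2096 -0.567  -1.1078]
False [-0.9832 -0.4825 -0.3648]
False [-0.4539  0.0048 -0.1197]
37.225
```

View pics/r.png

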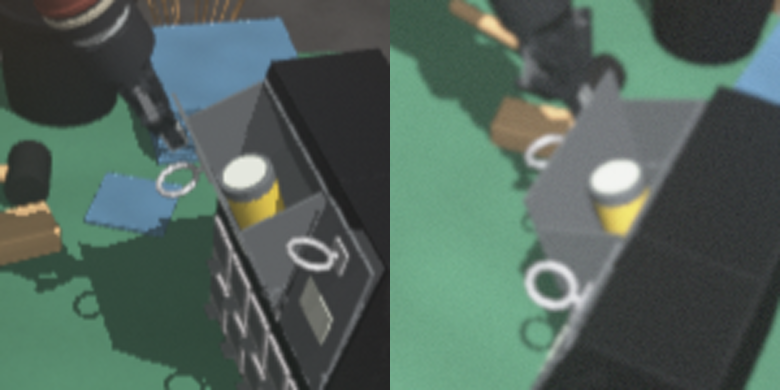

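Run:
```python
from k import *
for a in((.57,0),(.46,0)):
    p,o=pushpose(*a); print(robot.line_to(p,vel=.08,guard=15),robot.observe()['ft_force'])
p,o=pushpose(.6,.06); robot.line_to(p,vel=.2)
robot.pause(.8)
print(robot.observe()['time'])
shot("pics/s.png")
```

```text
False [-0.5431 -0.0606 -0.759 ]
False [ 0.7715 -0.0859 -0.2433]
39.325
```

View pics/s.png

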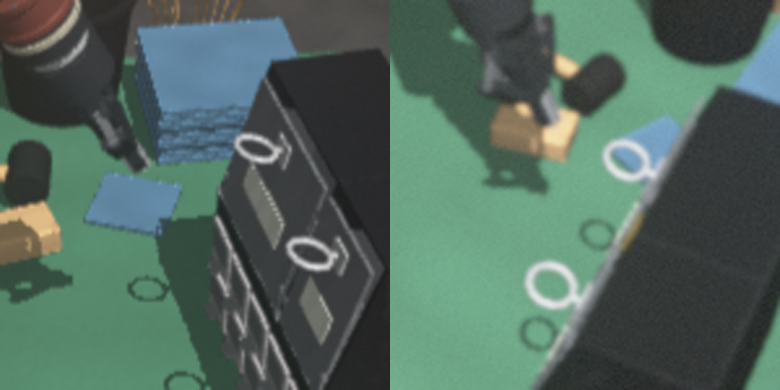

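Run:
```python
from k import *
a=robot.grab_frame("side");b=robot.grab_frame("scene");a0=cv2.imread("pics/a_side.png");b0=cv2.imread("pics/a_scene.png")
z=lambda i,y,x:cv2.resize(i[y:y+90,x:x+100],None,fx=3.3,fy=3.3,interpolation=2)
cv2.imwrite("pics/t.png",np.vstack([np.hstack([z(a0,160,345),z(a,160,345)]),np.hstack([z(b0,190,355),z(b,190,355)])]))
cv2.imwrite("pics/t2.png",a)
```

```text
(no output)
```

View pics/t.png

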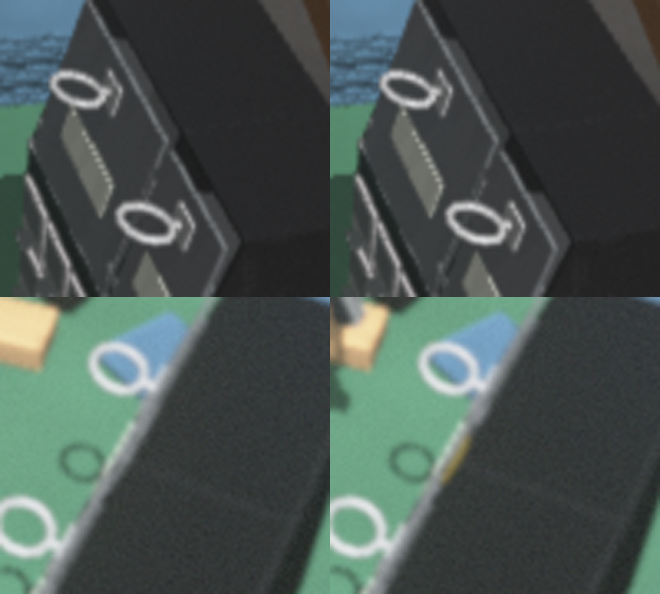

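View pics/t2.png

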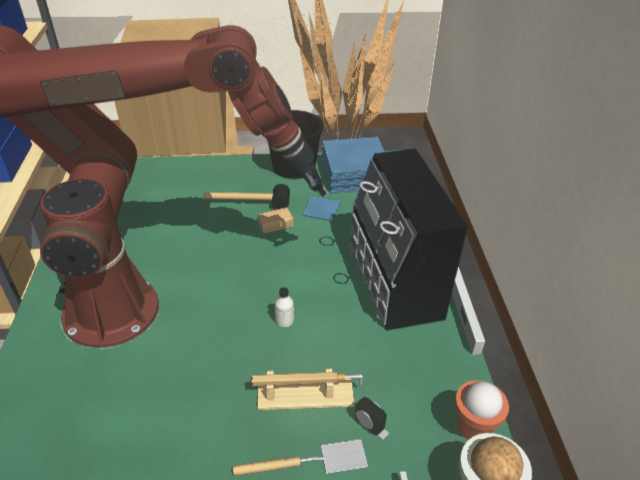

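Run:
```python
from k import *
C=robot.get_calibration("scene")
o,d=ray(C,(392.9,239.4))
for z in(.32,.31,.29,.27,.25,.23,.21): print(z-.165,Rc.T@(o+d*(z-o[2])/d[2]-PIV))
p,oo=pushpose(.6,.06)
robot.line_to(robot.observe()['tool_pos']+[0,0,.1],vel=.2)
robot.move_pose([.58,.10,.46],eul(ori(YAW,0,1)))
robot.pause(.3)
cv2.imwrite("pics/u_w.png",robot.grab_frame("wrist"));print(robot.observe()['time'])
```

```text
0.155 [ 0.0461 -0.1041  0.155 ]
0.145 [ 0.0437 -0.0957  0.145 ]
0.12499999999999997 [ 0.039  -0.0788  0.125 ]
0.10500000000000001 [ 0.0343 -0.062   0.105 ]
0.08499999999999999 [ 0.0296 -0.0451  0.085 ]
0.065 [ 0.0249 -0.0283  0.065 ]
0.044999999999999984 [ 0.0202 -0.0115  0.045 ]
41.4583
```

View pics/u_w.png

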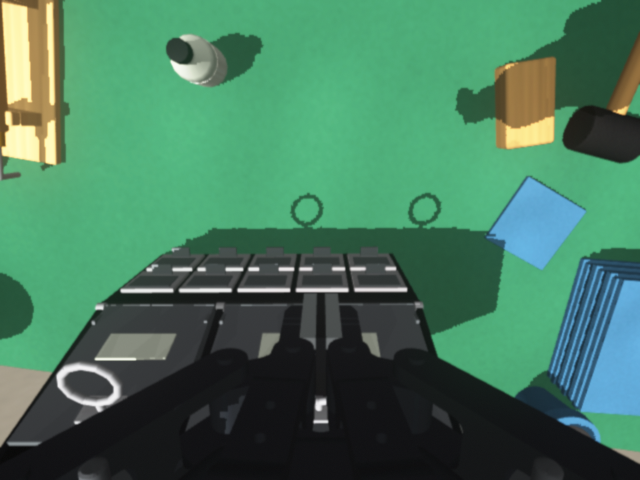

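Run:
```python
from k import *
robot.move_pose([.45,.05,.46],eul(ori(YAW,0,1)))
robot.pause(.5)
a=robot.grab_frame("side");a0=cv2.imread("pics/a_side.png")
m=lambda i:[np.array(np.nonzero(i[170:205,355:380].min(2)>150)).mean(1),np.array(np.nonzero(i[215:240,375:402].min(2)>150)).mean(1)]
print("ring centroids before/after",m(a0),m(a))
robot.job_done()
```

```text
ring centroids before/after [array([16.7344, 13.8281]), array([12.2683, 14.8415])] [array([16.7571, 13.5286]), array([12.1724, 14.7126])]
the job is handed in; nothing more can be done
```

I carried out the whole task and handed the job in after about 43 s of robot time (limit 72 s). No verdict came back, so the checks below are from the camera pictures.

**What I did**
- **Opening:** I took the hook pole from its rest and dropped the hook into the wide bin's ring. I pulled the bin down to its stop without touching it by hand, then put the pole back in both notches.
- **Storing the tub:** I lowered the tub tilted into the open bin and let go.
- **Closing:** I pushed the bin front up beside the ring until it was past its balance point, then backed away. It fell shut on its own.

**Last checks**
- **Bins:** both rings are back within about 0.3 px of where they were at the start, so both bins look shut.
- **Pole and bystanders:** the pole lies level in both notches, and none of the bystanders in the pictures looked moved. I judged both by eye, not by measurement.
- **Tub:** it is inside the wide bin. Only a sliver of it shows through the gap under the roof, so I could not measure its exact pose or confirm directly that it is still. The line of sight to that sliver fits a tub near the middle of the bin, close to the front.

**One disagreement:** before lowering the tub I compared the bin with the description, and its back wall turned out to slant backwards, giving a wider opening than I had assumed. I planned the tub's path from the measured shape.

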